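# Fasten the shaker's service cover with a push rivet

### The arm

A 6-joint arm with a two-finger parallel gripper is mounted at the origin on the work surface. World frame = base frame: x ahead of the robot, y to its left, z up, the work surface at z = 0. Lengths are in m, angles in rad, forces in N, time in s.
With the tool pointing down it reaches from about 0.25 to 0.8 m from the base axis. Payload 3.9 kg.
Tool frame: the origin (TCP) lies at the very end of the fingers, on their centre line; the grasp point (between the pads) lies 19 mm behind it (ctrl.tcp_to_grasp is the distance from the TCP to the grasp point, in m); x points along the fingers, z is the direction in which the jaws open and shut, and the axes are right-handed (so a half turn about x gives the same grasp; the last joint's range is limited). The gripper opens to 85 mm and grips with 20 to 120 N. Pads are 22 mm wide; open, the fingers measure 114 mm over their backs; the gripper's body (76 mm by 85 mm) begins 54 mm behind the grasp point. The pads swing forward as they close: fully open they stand 13 mm farther back than shut.
Start: joints at [1.147, 0.26, -0.138, 1.173, 0, 1.571], TCP at [0.216, 0.479, 0.231] pointing down, gripper open.
Joint ranges: [-2.78, 2.78], [-0.83, 1.72], [-1.28, 1.37], [-1.9, 2.12], [-1.57, 1.48], [-3.14, 3.14]. Speed limits (rad/s): [2.57, 2.57, 3.14, 3.14, 3.14, 3.14].

### API

Orientations are given as a unit quaternion [w, x, y, z].
In Python, from workcell import ctrl gives the robot as it stands.
- The arm moves only by the tool play_rows, never from a script. Its argument "steps" is a list of rows, each a list of 7 numbers: the shift along the tool's x, y, z in mm, then the turn, a rotation vector about the tool's x, y, z in rad, then the closure in counts, from 0 (fully open) to 255 (shut). A call has 1 to 8 rows; each row is the pose to reach, as a shift and turn from the pose commanded when the call began, along the tool's axes at that moment; what a row does not reach only later rows make up. A row lasts 1/10 s, in which the tool goes at most 50 mm and 8.59 degrees, less where a joint would pass 70% of its speed; a pose out of reach is approached as far as the arm can. A call with a gripper value outside its range is refused whole. The fingers move at their own pace and stop on an object; "newtons" is the grip in N (left out, the last holds). Time passes only in rows, so rows that repeat a pose let the fingers close. It gives the time, the measured TCP pose, the force and the opening at its end, in the units of the state.
- ctrl.get_state(): the state, without advancing time (a new reading comes with each control period).
- ctrl.read_camera(name): name is "scene" or "top" or "wrist"; returns the picture (384x512x3 uint8, red, green, blue); there is no depth.
- ctrl.camera_params(name): a dict with "camera_matrix" (3x3 intrinsics, pixels), "view" (4x4, takes a point from world to camera coordinates). Camera axes: x right, y up, looking along -z (the intrinsics and any distortion apply to the point x, -y, -z); pixel columns grow to the right and rows downward; lengths in m; the calibration is good to about 2 mm. A picture is of the moment at which its call begins: read the wrist's pose just before it. camera_params takes no time and is no camera call; for the wrist camera it gives the pose at the moment of the call.
- ctrl.close_job(): hands the job in, once; it reports no verdict.
The state is a dict: "time": time; "qpos": joint angles; "qd": joint speeds; "tau": joint torques, N m; "eef_pos": TCP position; "ee_rot": TCP orientation; "force": force on the tool from outside, world axes, zero at the start; "wrist_torque": the same for the moment, N m; "finger_gap": opening from 0.0 (shut) to 1.0 (fully open).
Only numpy, scipy, OpenCV 4.12 (cv2) and the standard library are available. Lean on these libraries where they do the work, as an engineer would, in place of code of your own. Each camera call takes 0.05 s, during which the arm holds its last target.

### The job

Fasten the cover of the shaker drive unit: take the white push rivet with the raised orange pin from the teal block, put it in the cover's open hole until its flange lies on the cover, and let go of it. Only then press its pin in until it is flush with the rivet's face; the cover gives on its foam seal, so press gently and by feel, without straining the cover, and leave everything else where it is.

Things in the scene. Friction and masses are not known exactly. Their poses are not given: they have to be found in the camera images.
- rivet: White push rivet, upright in one of the block's three seats (which one varies), 30 g. Origin on its axis at the underside of its flange (seating face), z up. Flange 26 mm dia, z 0 to 3 mm; neck to grip 18 mm dia, z 3 to 13 mm; orange pin 8 mm dia standing out of the neck to z 20 mm. Shank below the flange 11 mm dia, 14 mm long, its lower 7 mm tapered to 5 mm.
- rivet_face (a point): Centre of the rivet's top face (top of the neck), 13 mm above the rivet's origin; when flush, the pin's top is level with it.
- rivet_pin (a joint): How far the orange pin is pushed into the rivet: 0 = raised by 7 mm, 0.007 m = flush, at its stop. It slides stiffly, at about 11 N, and stays where it is left.
- cover: Light blue cover plate 216 x 216 x 6 mm on the white drive unit (220 x 220 mm). Origin at the middle of its underside, z up, 62 to 83 mm above the table. Two white rivets already home stand at x y = (-78,-78) and (78,78) mm of its frame, to z 19 mm. More than 25 N bearing on the cover strains it.
- cover_hole (a point): Mouth centre of the open hole, on the cover's top face, at x y = (-35,45) mm of the cover; 13 mm dia, through, 1.5 mm chamfer, free space below for the shank. Moves with the cover, which lies loose on a foam seal: pushed with about 6 N it sinks by 1 to 12 mm, not known beforehand, then bears on its frame (20 N per mm) and stays down. It sinks before the pin moves.
- block: Teal block 70 x 150 x 28 mm fixed to the table, origin at the centre of its underside; three seats 13 mm in diameter in a row along its y axis at y = -50, 0, 50 mm, top face 28 mm above the table.
- spent: Used grey rivet of the same shape without a raised pin, in another seat of the block; stays there.
- plug: Black plug with a 28 mm flange and a 12 mm neck, in the third seat of the block; stays there.
- driver: Black-handled screwdriver lying on the table; bystander.
- reagent: Amber bottle, 60 mm diameter, 130 mm tall; bystander.
- beaker: Glass beaker, 70 mm diameter, 90 mm tall; bystander.
- dish: Clear closed dish, 90 mm diameter, 16 mm tall; bystander.
- slidebox: Yellow slide box 85 x 60 x 35 mm at the far edge; bystander.
- jar: White jar, 56 mm diameter, 70 mm tall, at the far edge; bystander.

How it is judged:
On the way, in this order (a step that is already met when the one before it is completed fails the run):
1. the rivet is seated in the open hole, flange on the cover, its pin still raised, and let go (horizontal distance between rivet and cover_hole below 0.003 m and z of rivet in the frame of cover_hole between -0.003 and 0.002 m and angle between rivet's own z axis and vertical below 0.1 rad and value of joint rivet_pin below 0.003 m and contact force between the fingers and rivet below 0.05 N), for 0.2 s.
2. the pin is pressed flush (within 1.5 mm) with the rivet seated (horizontal distance between rivet and cover_hole below 0.003 m and z of rivet in the frame of cover_hole between -0.003 and 0.002 m and angle between rivet's own z axis and vertical below 0.1 rad and value of joint rivet_pin above 0.0055 m), for 0.2 s.
At the end, for the whole second after the job is handed in: The white rivet is upright (within 0.10 rad) in the cover's open hole, its axis within 3 mm of the hole's, its flange within 2 mm of the cover's top face, its pin within 1.5 mm of flush, at rest and released (all of step 2 and linear speed of rivet below 0.02 m/s); the robot touches nothing.
It fails at once if the cover is strained: more than 25 N bears on it (contact force between anything else and cover above 25 N).
It fails at once if the grey rivet, the black plug or a bystander is moved by more than 15 mm (distance of any of spent, plug, driver, reagent, beaker, dish, slidebox, jar from where it was at the start of the episode above 0.015 m).
It also fails if it takes over 51 s, if anything falls off the work surface, if the arm or the gripper's body presses on something with over 40 N, if the wrist force passes 120 N, or if a joint passes its speed limit or range.

## Working session

There is one attempt and no reset: what is moved stays moved. The work goes in short steps, Python scripts to look and compute and a tool call to move; the robot and the scene stay as the last step left them, time stands still between calls to the robot, and variables do not carry over. Pictures are saved under pics/ and viewed, and the job is handed in when it is done.

Besides the shell and the picture viewer there is one more tool, called after ">>>" in YAML: its name, and indented under it one key for each argument. play_rows: Moves the arm, as the interface text tells. Its arguments: {"type":"object","properties":{"steps":{"type":"array"},"newtons":{"type":"number"}},"required":["steps"]}

```bash
ls; mkdir -p pics
python3 - <<'E'
from workcell import ctrl
import cv2
s=ctrl.get_state();print({k:(s[k]) for k in ['time','eef_pos','ee_rot','force','finger_gap']}, ctrl.tcp_to_grasp)
for n in ['scene','top','wrist']:
    im=ctrl.read_camera(n);cv2.imwrite(f'pics/{n}0.png',im[:,:,::-1]);p=ctrl.camera_params(n);print(n,p)
E
```

```text
pics
{'time': 0.0, 'eef_pos': array([0.21560776, 0.47791187, 0.23047792]), 'ee_rot': array([ 0.59339557, -0.38405566,  0.59454479,  0.38327462]), 'force': array([-0.70363782, -0.11190409, -0.11536227]), 'finger_gap': 1.0042087204474872} 0.0187
scene {'camera_matrix': array([[426.31995372,   0.        , 255.50957029],
       [  0.        , 426.31995372, 190.15325228],
       [  0.        ,   0.        ,   1.        ]]), 'view': array([[-0.32263009,  0.94626877, -0.02202819,  0.19138655],
       [-0.60460982, -0.18812392,  0.77398731,  0.2869717 ],
       [ 0.72825599,  0.26303006,  0.63281783, -2.14648755],
       [ 0.        ,  0.        ,  0.        ,  1.        ]])}
top {'camera_matrix': array([[385.81357972,   0.        , 253.02785598],
       [  0.        , 385.81357972, 192.70495279],
       [  0.        ,   0.        ,   1.        ]]), 'view': array([[-0.12187488, -0.99254206, -0.00260116,  0.06395817],
       [ 0.97245912, -0.11993262,  0.19984849, -0.60438988],
       [-0.19867   ,  0.02182699,  0.97982336, -1.30917126],
       [ 0.        ,  0.        ,  0.        ,  1.        ]])}
wrist {'camera_matrix': array([[333.36736234,   0.        , 257.29278642],
       [  0.        , 333.36736234, 196.85853645],
       [  0.        ,   0.        ,   1.        ]]), 'view': array([[ 0.41014537,  0.91201754, -0.00218848, -0.52389349],
       [-0.86817559,  0.3896918 , -0.30726444,  0.04061871],
       [-0.27937773,  0.12792307,  0.95162165, -0.38108724],
       [ 0.        ,  0.        ,  0.        ,  1.        ]])}
```

View pics/scene0.png

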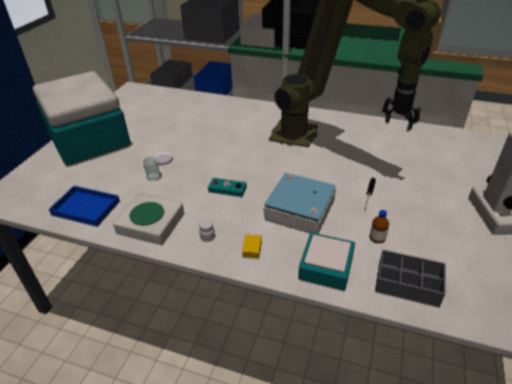

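View pics/top0.png

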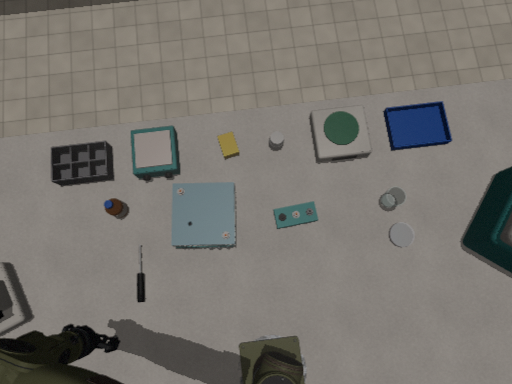

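View pics/wrist0.png

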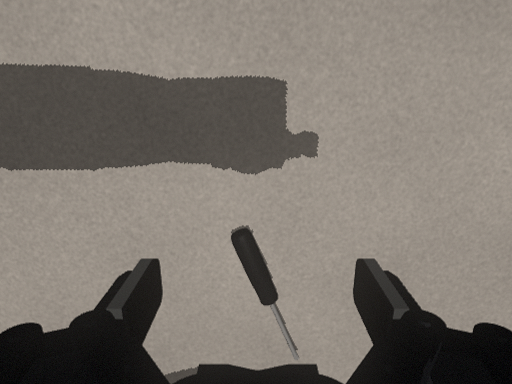

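The scene and top views show the cover at about (204,214), the block at (296,215) and a dark hole at (190,224). Next I'll zoom in on the top view.

```bash
cat > h.py <<'E'
import numpy as np,cv2
from workcell import ctrl
from scipy.spatial.transform import Rotation as R
def ray(p,uv,z):
    K=p['camera_matrix'];V=p['view'];d=np.linalg.inv(K)@np.array([uv[0],uv[1],1.]);d=d*[1,-1,-1]
    Rm=V[:3,:3];c=-Rm.T@V[:3,3];d=Rm.T@d
    return c+d*(z-c[2])/d[2]
def proj(p,X):
    c=p['view'][:3,:3]@np.asarray(X,float)+p['view'][:3,3];c=c*[1,-1,-1];u=p['camera_matrix']@c;return u[:2]/u[2]
def rot(s): # tool axes columns in world
    w,x,y,z=s['ee_rot'];return R.from_quat([x,y,z,w]).as_matrix()
def grab(n,name):
    p=ctrl.camera_params(n);im=ctrl.read_camera(n)[:,:,::-1].copy();cv2.imwrite(f'pics/{name}.png',im);np.save(f'pics/{name}.npy',{k:p[k] for k in p},allow_pickle=True);return im,p
def load(name): return cv2.imread(f'pics/{name}.png'),np.load(f'pics/{name}.npy',allow_pickle=True).item()
E
python3 - <<'E'
from h import *
p=ctrl.camera_params('top');np.save('pics/top0.npy',p,allow_pickle=True);np.save('pics/scene0.npy',ctrl.camera_params('scene'),allow_pickle=True)
im=cv2.imread('pics/top0.png');c=im[170:260,160:330]
cv2.imwrite('pics/top0z.png',cv2.resize(c,None,fx=4.7,fy=4.7,interpolation=cv2.INTER_CUBIC))
print(rot(ctrl.get_state()))
for uv in [(282,217),(296,214.5),(309,212)]: print(ray(p,uv,.035))
hsv=cv2.cvtColor(im,cv2.COLOR_BGR2HSV)
def blob(lo,hi,box):
    m=cv2.inRange(hsv,lo,hi);k=np.zeros_like(m);x0,y0,x1,y1=box;k[y0:y1,x0:x1]=m[y0:y1,x0:x1]
    cs,_=cv2.findContours(k,cv2.RETR_EXTERNAL,cv2.CHAIN_APPROX_NONE);return max(cs,key=cv2.contourArea)
print(hsv[200,200],hsv[207,278])
for nm,lo,hi,box,z in [('cover',(95,50,80),(110,160,255),(160,170,245,260),.078),('block',(80,80,50),(95,255,255),(265,195,325,235),.028)]:
    c=blob(lo,hi,box);r=cv2.minAreaRect(c);print(nm,r)
    b=cv2.boxPoints(r);P=np.array([ray(p,q,z) for q in b]);print(P, P.mean(0),[np.linalg.norm(P[i]-P[i-1]) for i in range(4)])
E
```

```text
[[-6.43125901e-04 -9.11534167e-01  4.11223842e-01]
 [-1.36691344e-03  4.11224344e-01  9.11533143e-01]
 [-9.99998859e-01  2.41231765e-05 -1.51045733e-03]]
[ 0.51233449 -0.10288817  0.035     ]
[ 0.51514265 -0.15383274  0.035     ]
[ 0.51839551 -0.20134638  0.035     ]
[ 94  44 128] [ 15  19 134]Traceback (most recent call last):
  File "<stdin>", line 13, in <module>
  File "<stdin>", line 10, in blob
ValueError: max() iterable argument is empty
```

View pics/top0z.png

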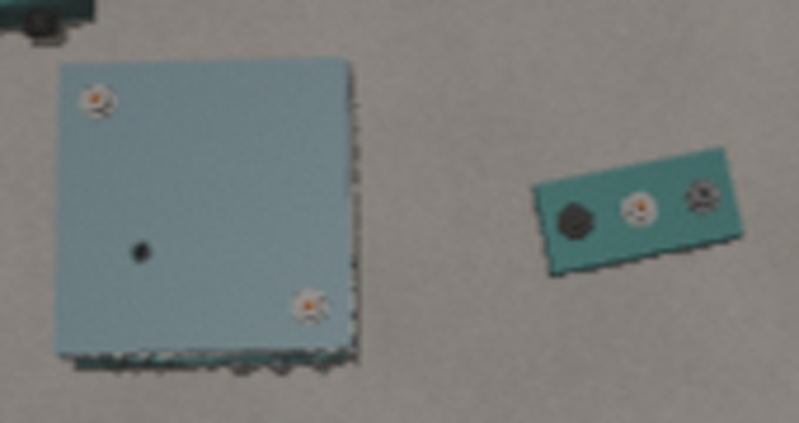

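Run:
```python
from h import *
from scipy.optimize import brentq
im,p=load('top0');hsv=cv2.cvtColor(im,cv2.COLOR_BGR2HSV)
def blob(lo,hi,box):
    m=cv2.inRange(hsv,lo,hi);k=np.zeros_like(m);x0,y0,x1,y1=box;k[y0:y1,x0:x1]=m[y0:y1,x0:x1]
    cs,_=cv2.findContours(k,cv2.RETR_EXTERNAL,cv2.CHAIN_APPROX_NONE);return max(cs,key=cv2.contourArea)
for nm,lo,hi,box,z in [('cover',(91,30,90),(108,160,255),(160,170,245,260),.078),('block',(75,60,50),(95,255,255),(265,195,325,235),.028)]:
    c=blob(lo,hi,box);r=cv2.minAreaRect(c);print(nm,r)
    b=cv2.boxPoints(r);P=np.array([ray(p,q,z) for q in b]);print(P, P.mean(0),[np.linalg.norm(P[i]-P[i-1]) for i in range(4)])
# rivet corners in top z: orange-tops
z=lambda u,v:(160+u/4.7-.4,170+v/4.7-.4)
A=z(97,101);B=z(310,306);H=z(140,252)
for h in (.075,.080,.085,.09):
    a=ray(p,A,h+.011);b=ray(p,B,h+.011);o=(a+b)/2;ex=(a-b)[:2]/np.linalg.norm((a-b)[:2]);ang=np.arctan2(ex[1],ex[0])-np.pi/4
    c,s=np.cos(ang),np.sin(ang);pred=o[:2]+np.array([[c,-s],[s,c]])@[-.035,.045]
    print(h,np.linalg.norm((a-b)[:2]),'exp .2206',np.degrees(ang),pred,ray(p,H,h)[:2])
s,ps=load('scene0');cv2.imwrite('pics/scene0z.png',cv2.resize(s[165:240,200:345],None,fx=5.5,fy=5.5,interpolation=cv2.INTER_CUBIC))
```

```text
cover ((203.0, 213.5), (61.0, 62.0), 90.0)
[[0.67390214 0.26941474 0.078     ]
 [0.64711786 0.05236006 0.078     ]
 [0.43476846 0.07631233 0.078     ]
 [0.46062309 0.28655845 0.078     ]] [0.55410289 0.1711614  0.078     ] [np.float64(0.21396695780757682), np.float64(0.2187010172660969), np.float64(0.21369600078612758), np.float64(0.21182986810834573)]
block ((295.2115478515625, 214.55770874023438), (19.21938133239746, 41.380496978759766), 78.69007110595703)
[[ 0.54530557 -0.07531824  0.028     ]
 [ 0.55681466 -0.22508022  0.028     ]
 [ 0.4872678  -0.22798236  0.028     ]
 [ 0.47614534 -0.07967729  0.028     ]] [ 0.51638334 -0.15201453  0.028     ] [np.float64(0.06929745883263973), np.float64(0.15020355806613317), np.float64(0.0696073871978888), np.float64(0.1487215695826388)]
0.075 0.2209927882065942 exp .2206 -5.471904581486869 [0.52366077 0.21948116] [0.52485498 0.2216799 ]
0.08 0.22015423914810525 exp .2206 -5.471904581486856 [0.52283068 0.21890524] [0.52414223 0.22091936]
0.085 0.21931569008961638 exp .2206 -5.471904581486875 [0.52200058 0.21832932] [0.52342947 0.22015881]
0.09 0.21847714103112745 exp .2206 -5.4719045814868625 [0.52117049 0.21775341] [0.52271672 0.21939826]
```

View pics/scene0z.png

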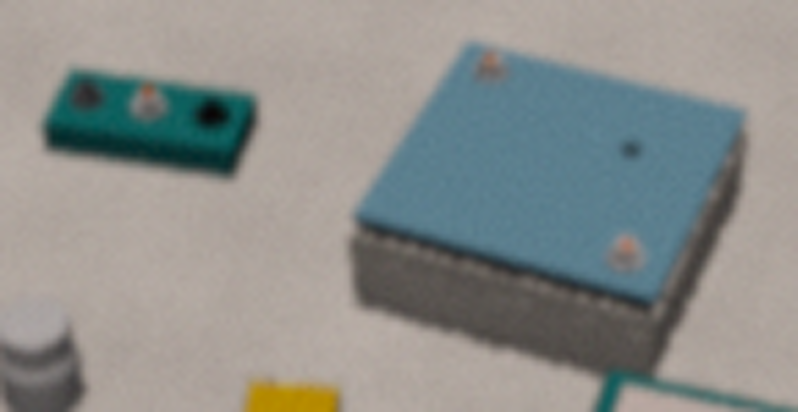

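```bash
cat >> h.py <<'E'
def delta(pos,yaw):
    """rows numbers to TCP pos with tool down, jaw axis z at yaw (deg, world)"""
    s=ctrl.get_state();M=rot(s);a=np.radians(yaw)
    T=np.array([[0,0,-1],[0,0,0],[0,0,0]],float).T
    x=np.array([0,0,-1.]);z=np.array([np.cos(a),np.sin(a),0]);y=np.cross(z,x);T=np.c_[x,y,z]
    d=M.T@(np.asarray(pos)-s['eef_pos'])*1000;rv=R.from_matrix(M.T@T).as_rotvec()
    print('delta mm',d.round(2),'rv',rv.round(4));return d,rv
E
python3 - <<'E'
from h import *
s=ctrl.get_state();p=ctrl.camera_params('wrist');V=p['view'];c=-V[:3,:3].T@V[:3,3]
print('cam in tool',rot(s).T@(c-s['eef_pos']),'look',rot(s).T@(-V[2,:3]))
# view dir vs tool
delta([.44,.20,.23],22.7); delta([.515,-.1535,.16],4.5)
E
```

```text
cam in tool [-1.43327434e-01  7.90450776e-02 -8.29705183e-05] look [ 9.51615754e-01 -3.07290380e-01 -2.81954613e-04]
delta mm [   0.89 -318.85 -161.24] rv [ 7.508e-01 -1.400e-03  5.000e-04]
delta mm [  71.33 -532.58 -452.52] rv [ 1.0685e+00 -1.4000e-03  8.0000e-04]
```

Run:
```python
from h import *
delta([.523,.219,.19],4.5)
```

```text
delta mm [  40.81 -386.7  -109.73] rv [ 1.0685e+00 -1.4000e-03  8.0000e-04]
```

>>> play_rows:
  steps:
    - [5,-48,-14,0.134,0,0,0]
    - [10,-96,-27,0.268,0,0,0]
    - [15,-145,-41,0.4,0,0,0]
    - [20,-193,-55,0.535,0,0,0]
    - [25,-241,-69,0.668,0,0,0]
    - [31,-290,-82,0.8,-0.001,0,0]
    - [36,-338,-96,0.935,-0.001,0,0]
    - [41,-387,-110,1.0685,-0.0014,0.0008,0]

```text
time: 0.95
eef_pos: [0.5212, 0.2203, 0.1903]
ee_rot: [0.707, -0.025, 0.707, 0.026]
force: [0.1, 1.1, 0.1]
finger_gap: 0.999
```

>>> play_rows:
  steps:
    - [0,0,0,0,0,0,0]
    - [0,0,0,0,0,0,0]

```text
time: 1.15
eef_pos: [0.5203, 0.2209, 0.19]
ee_rot: [0.706, -0.027, 0.707, 0.027]
force: [-0.2, 0.2, 0.8]
finger_gap: 0.996
```

Run:
```python
from h import *
s=ctrl.get_state();print(s['time'],s['eef_pos'],rot(s)[:,2])
grab('wrist','w1')
```

```text
1.15 [0.5203099  0.22086117 0.18995623] [ 9.97072626e-01  7.64540965e-02 -9.74233284e-04]
```

View pics/w1.png

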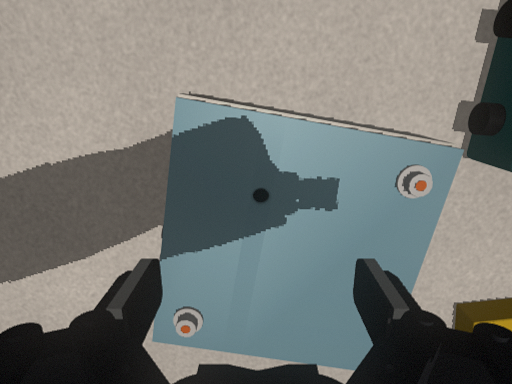

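The wrist view shows the hole at (261,195) and the home rivets' pins at (420,184) and (185,327). From these I can measure the cover's height and the hole's position.

Run:
```python
from h import *
im,p=load('w1');hsv=cv2.cvtColor(im,cv2.COLOR_BGR2HSV)
m=cv2.inRange(hsv,(5,130,120),(20,255,255))
cs,_=cv2.findContours(m,cv2.RETR_EXTERNAL,cv2.CHAIN_APPROX_NONE)
O=[]
for c in cs:
    if cv2.contourArea(c)>20 and cv2.minEnclosingCircle(c)[0][0]<450: O.append(cv2.minEnclosingCircle(c)[0]);print(O[-1],cv2.contourArea(c))
g=cv2.cvtColor(im,cv2.COLOR_BGR2GRAY)[170:220,240:285]
k=(g<30).astype(np.uint8);cs,_=cv2.findContours(k,cv2.RETR_EXTERNAL,cv2.CHAIN_APPROX_NONE)
c=max(cs,key=cv2.contourArea);e=cv2.fitEllipse(c);H=(e[0][0]+240,e[0][1]+170);print('hole',H,e[1],g.min(),np.median(g))
A,B=(O if O[0][0]>O[1][0] else O[::-1])
tp=np.load('pics/top0.npy',allow_pickle=True).item()
for h in (.068,.072,.076,.08,.084,.089):
    a=ray(p,A,h+.013);b=ray(p,B,h+.013);d=(a-b)[:2];o=(a+b)/2;ang=np.arctan2(d[1],d[0])-np.pi/4
    c,s=np.cos(ang),np.sin(ang);pred=o[:2]+np.array([[c,-s],[s,c]])@[-.035,.045]
    hh=ray(p,H,h);print(h,'dist',np.linalg.norm(d).round(4),'exp .2206 yaw',np.degrees(ang).round(2),'pred',pred.round(4),'hole',hh[:2].round(4),'top px',proj(tp,hh).round(1))
```

```text
(185.0, 329.0) 40.0
(420.5, 185.0) 68.5
hole (260.1542053222656, 195.01265907287598) (11.983638763427734, 13.972126960754395) 16 69.0
0.068 dist 0.2374 exp .2206 yaw -5.45 pred [0.5252 0.2105] hole [0.5227 0.2158] top px [191.5 223.9]
0.072 dist 0.2336 exp .2206 yaw -5.45 pred [0.5245 0.2127] hole [0.5226 0.2171] top px [190.9 223.8]
0.076 dist 0.2298 exp .2206 yaw -5.45 pred [0.5238 0.2148] hole [0.5224 0.2183] top px [190.4 223.8]
0.08 dist 0.2261 exp .2206 yaw -5.45 pred [0.5232 0.217 ] hole [0.5223 0.2196] top px [189.8 223.7]
0.084 dist 0.2223 exp .2206 yaw -5.45 pred [0.5225 0.2192] hole [0.5222 0.2208] top px [189.3 223.6]
0.089 dist 0.2176 exp .2206 yaw -5.45 pred [0.5217 0.2219] hole [0.522  0.2224] top px [188.6 223.6]
```

Run:
```python
from h import *
delta([.516,-.153,.14],4.5)
```

```text
delta mm [  49.8  -373.35  -32.84] rv [-0.0002 -0.0008 -0.0013]
```

>>> play_rows:
  steps:
    - [0,-47,-4,0,0,0,0]
    - [0,-93,-8,0,0,0,0]
    - [0,-140,-12,0,0,0,0]
    - [10,-187,-16,0,0,0,0]
    - [20,-233,-20,0,0,0,0]
    - [30,-280,-24,0,0,0,0]
    - [40,-327,-29,0,0,0,0]
    - [50,-373,-33,0,-0.0008,-0.0013,0]

```text
time: 2.0
eef_pos: [0.516, -0.1523, 0.1403]
ee_rot: [0.707, -0.029, 0.706, 0.029]
force: [0.5, 0.4, 0.4]
finger_gap: 1.002
```

>>> play_rows:
  steps:
    - [0,0,0,0,0,0,0]
    - [0,0,0,0,0,0,0]

```text
time: 2.2
eef_pos: [0.5159, -0.1516, 0.1401]
ee_rot: [0.707, -0.027, 0.706, 0.028]
force: [-0.9, 0.5, -0.4]
finger_gap: 1.0
```

Run:
```python
from h import *
s=ctrl.get_state();print(s['time'],s['eef_pos'],rot(s)[:,2])
im,p=grab('wrist','w2');cv2.imwrite('pics/w2z.png',cv2.resize(im[120:280,130:390],None,fx=3,fy=3))
```

```text
2.2 [ 0.51586281 -0.15159423  0.14012587] [9.96904029e-01 7.86231425e-02 8.71198245e-04]
```

View pics/w2z.png

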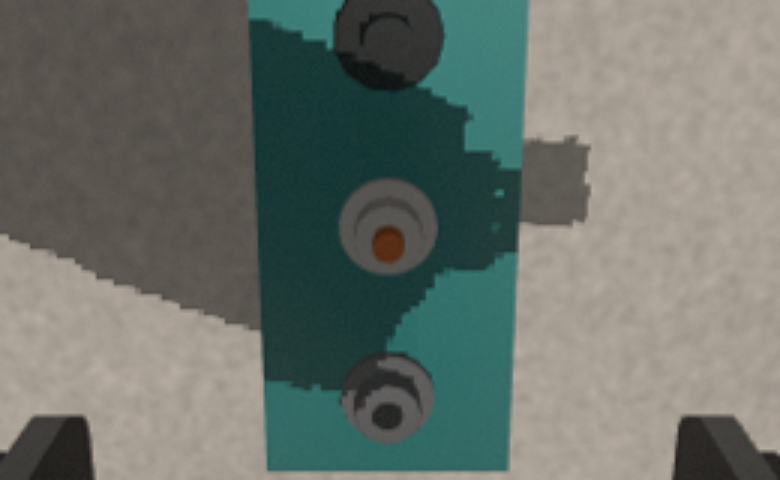

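The white rivet sits in the middle seat: its flange is at about (259,196) and its pin at (259,201). The block is aligned with the jaws.

Run:
```python
from h import *
im,p=load('w2');hsv=cv2.cvtColor(im,cv2.COLOR_BGR2HSV)
m=cv2.inRange(hsv,(5,120,60),(20,255,255));cs,_=cv2.findContours(m,cv2.RETR_EXTERNAL,cv2.CHAIN_APPROX_NONE)
c=max(cs,key=cv2.contourArea);P=cv2.minEnclosingCircle(c)[0];print(P,cv2.contourArea(c))
m=(hsv[:,:,1]<60).astype(np.uint8)*255;k=np.zeros_like(m);k[172:218,236:284]=m[172:218,236:284]
k|=cv2.inRange(hsv,(0,0,0),(30,255,255))&np.pad(np.ones((46,48),np.uint8)*255,((172,384-218),(236,512-284)))
cs,_=cv2.findContours(k,cv2.RETR_EXTERNAL,cv2.CHAIN_APPROX_NONE);c=max(cs,key=cv2.contourArea);e=cv2.fitEllipse(c);print('flange',e)
print('pin',ray(p,P,.048),'flange',ray(p,e[0],.031), 'dia', np.linalg.norm(ray(p,(e[0][0]-e[1][0]/2,e[0][1]),.031)-ray(p,(e[0][0]+e[1][0]/2,e[0][1]),.031)))
print('edges',[ray(p,(130+u/3,120+v/3),.028)[:2] for u,v in ((249,3),(268,470),(528,3),(508,470))])
```

```text
(259.0, 201.0) 81.5
flange ((258.9139099121094, 195.02151489257812), (31.897064208984375, 32.07716751098633), 72.00631713867188)
pin [ 0.51694168 -0.15196374  0.048     ] flange [ 0.51702552 -0.15265912  0.031     ] dia 0.02534123495067708
edges [array([ 0.47804368, -0.0982963 ]), array([ 0.48876899, -0.23081507]), array([ 0.54760267, -0.0927291 ]), array([ 0.55835878, -0.22527217])]
```

>>> play_rows:
  newtons: 25
  steps:
    - [30,-0.7,1,0,0,0,0]
    - [60,-0.7,1,0,0,0,0]
    - [90,-0.7,1,0,0,0,0]
    - [100,-0.7,1,0,0,0,0]
    - [108,-0.7,1,0,0,0,0]
    - [108,-0.7,1,0,0,0,120]

```text
time: 2.85
eef_pos: [0.5179, -0.1519, 0.0323]
ee_rot: [0.707, -0.028, 0.706, 0.028]
force: [-1.1, 0.4, 0.4]
finger_gap: 0.855
```

>>> play_rows:
  steps:
    - [0,0,0,0,0,0,120]
    - [0,0,0,0,0,0,120]
    - [0,0,0,0,0,0,120]

```text
time: 3.15
eef_pos: [0.5185, -0.1533, 0.0333]
ee_rot: [0.708, -0.028, 0.705, 0.028]
force: [-0.2, -0.0, -0.2]
finger_gap: 0.532
```

Run:
```python
from h import *
s=ctrl.get_state();print(s['time'],s['eef_pos'],rot(s),s['finger_gap'],s['force'])
im,p=grab('wrist','w3')
```

```text
3.15 [ 0.51852061 -0.15327862  0.03325643] [[ 3.53858188e-03 -7.83316916e-02  9.96921072e-01]
 [-3.93382899e-04  9.96927128e-01  7.83335637e-02]
 [-9.99993662e-01 -6.69361431e-04  3.49689392e-03]] 0.5324933847850875 [-0.18853283 -0.02829843 -0.23413113]
```

View pics/w3.png

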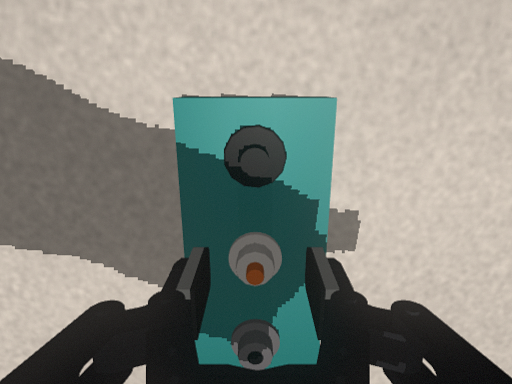

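The half-closed jaws straddle the white rivet, which is at (255,258), roughly centred between the pads. I'll close them fully.

>>> play_rows:
  newtons: 25
  steps:
    - [0,0,0,0,0,0,255]
    - [0,0,0,0,0,0,255]
    - [0,0,0,0,0,0,255]
    - [0,0,0,0,0,0,255]
    - [0,0,0,0,0,0,255]
    - [0,0,0,0,0,0,255]

```text
time: 3.8
eef_pos: [0.5178, -0.1532, 0.0325]
ee_rot: [0.707, -0.028, 0.706, 0.028]
force: [-0.2, -0.8, 4.8]
finger_gap: 0.194
```

Run:
```python
from h import *
s=ctrl.get_state();print(s['time'],s['eef_pos'],rot(s)[:,0],s['finger_gap'],s['force'])
im,p=grab('wrist','w4')
```

```text
3.8 [ 0.51783307 -0.15315282  0.03253942] [ 1.99203702e-03 -1.97671444e-04 -9.99997996e-01] 0.19390075620939398 [-0.20918674 -0.77325568  4.82280131]
```

View pics/w4.png

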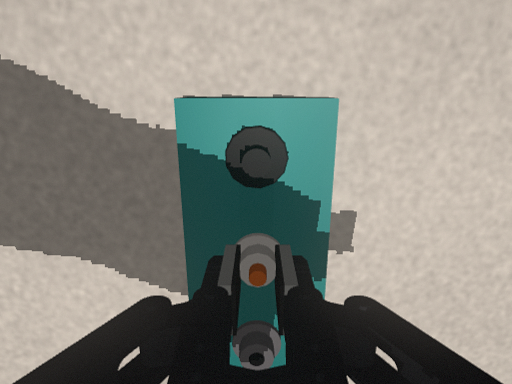

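The rivet is gripped (gap 0.194). I'll lift it straight up and check.

>>> play_rows:
  steps:
    - [-10,0,0,0,0,0,255]
    - [-25,0,0,0,0,0,255]
    - [-60,0,0,0,0,0,255]
    - [-100,0,0,0,0,0,255]
    - [-120,0,0,0,0,0,255]
    - [-120,0,0,0,0,0,255]

```text
time: 4.45
eef_pos: [0.5199, -0.1536, 0.1558]
ee_rot: [0.709, -0.028, 0.704, 0.027]
force: [1.0, 1.1, -0.3]
finger_gap: 0.191
```

Run:
```python
from h import *
s=ctrl.get_state();print(s['time'],s['eef_pos'],rot(s)[:,0],s['finger_gap'],s['force'])
im,p=grab('wrist','w5');cv2.imwrite('pics/w5z.png',cv2.resize(im[180:384,140:380],None,fx=2.9,fy=2.9,interpolation=cv2.INTER_CUBIC))
delta([.522,.221,.145],4.5)
```

```text
4.45 [ 0.51993841 -0.15362706  0.15582701] [ 0.00822735 -0.00160597 -0.99996487] 0.19148136394298929 [ 0.96816634  1.07930871 -0.26165142]
delta mm [  8.46 372.83  32.73] rv [0.0001 0.0048 0.001 ]
```

View pics/w5z.png

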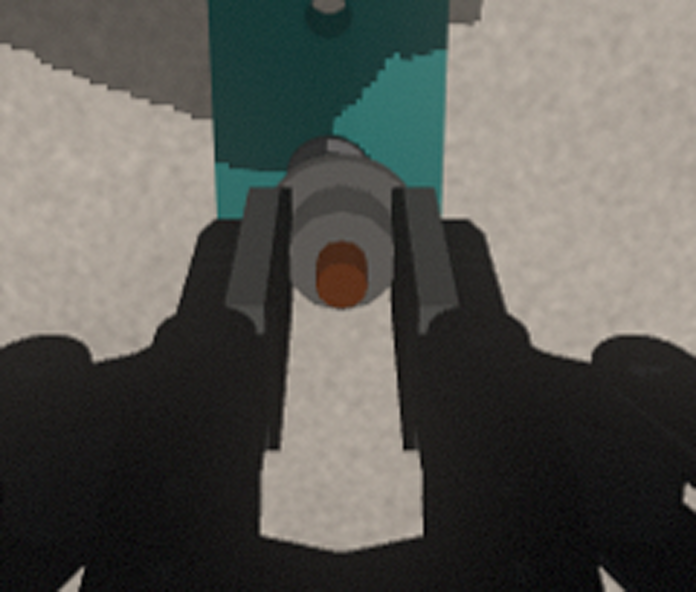

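```bash
cat >> h.py <<'E'
def pin_in_tool(im,p,s,off=.0155,box=None):
    hsv=cv2.cvtColor(im,cv2.COLOR_BGR2HSV);m=cv2.inRange(hsv,(3,110,50),(20,255,255))
    k=np.zeros_like(m);k[230:330,225:290]=m[230:330,225:290]
    cs,_=cv2.findContours(k,cv2.RETR_EXTERNAL,cv2.CHAIN_APPROX_NONE);c=max(cs,key=cv2.contourArea)
    x,y,w,h=cv2.boundingRect(c);P=(x+(w-1)/2,y+h-1-(w-1)/2)  # top face circle = lower end of the swept shape
    X=ray(p,P,s['eef_pos'][2]+off);print('pin px',P,w,h,'tool',(rot(s).T@(X-s['eef_pos'])*1000).round(2),'world',X.round(4));return X
E
python3 - <<'E'
from h import *
s=ctrl.get_state();im,p=load('w5');pin_in_tool(im,p,s)
im,p=load('w4');print(p['view'][:3,:3]@p['view'][:3,:3].T)
M=rot(s)
s=dict(eef_pos=np.array([.51783,-.15315,.03254]),ee_rot=np.array([.707,-.028,.706,.028]));pin_in_tool(im,p,s)
E
```

```text
pin px (257.5, 276.5) 18 23 tool [-15.49  -0.89   1.1 ] world [ 0.5197 -0.154   0.1692]
[[ 1.00000000e+00 -7.08867848e-18 -2.38748687e-17]
 [-7.08867848e-18  1.00000000e+00 -7.64505777e-17]
 [-2.38748687e-17 -7.64505777e-17  1.00000000e+00]]
pin px (257.5, 276.5) 18 23 tool [-15.5    0.93  -0.21] world [ 0.5175 -0.1522  0.048 ]
```

>>> play_rows:
  steps:
    - [0,47,4,0,0,0,255]
    - [0,93,8,0,0,0,255]
    - [0,140,12,0,0,0,255]
    - [0,187,16,0,0,0,255]
    - [0,233,20,0,0,0,255]
    - [0,280,24,0,0,0,255]
    - [0,327,28,0,0,0,255]
    - [0,373,32,0,0,0,255]

```text
time: 5.3
eef_pos: [0.5185, 0.2229, 0.1503]
ee_rot: [0.706, -0.028, 0.707, 0.027]
force: [0.9, -0.4, 0.2]
finger_gap: 0.191
```

>>> play_rows:
  steps:
    - [0,0,0,0,0,0,255]
    - [0,0,0,0,0,0,255]
    - [0,0,0,0,0,0,255]
    - [0,0,0,0,0,0,255]

```text
time: 5.7
eef_pos: [0.5196, 0.2197, 0.1517]
ee_rot: [0.707, -0.027, 0.707, 0.027]
force: [-0.1, -0.9, -0.4]
finger_gap: 0.194
```

Run:
```python
from h import *
s=ctrl.get_state();print(s['time'],s['eef_pos'],rot(s)[:,0],s['finger_gap'],s['force'])
im,p=grab('wrist','w6');cv2.imwrite('pics/w6z.png',cv2.resize(im[140:344,140:380],None,fx=2.9,fy=2.9,interpolation=cv2.INTER_CUBIC))
pin_in_tool(im,p,s)
```

```text
5.7 [0.51964782 0.21971312 0.15165195] [ 6.56020993e-05 -7.57309963e-04 -9.99999711e-01] 0.19403887599804104 [-0.09699038 -0.92616554 -0.35617081]
pin px (257.5, 276.5) 18 23 tool [-15.5    0.91  -0.19] world [0.5194 0.2206 0.1672]
```

View pics/w6z.png

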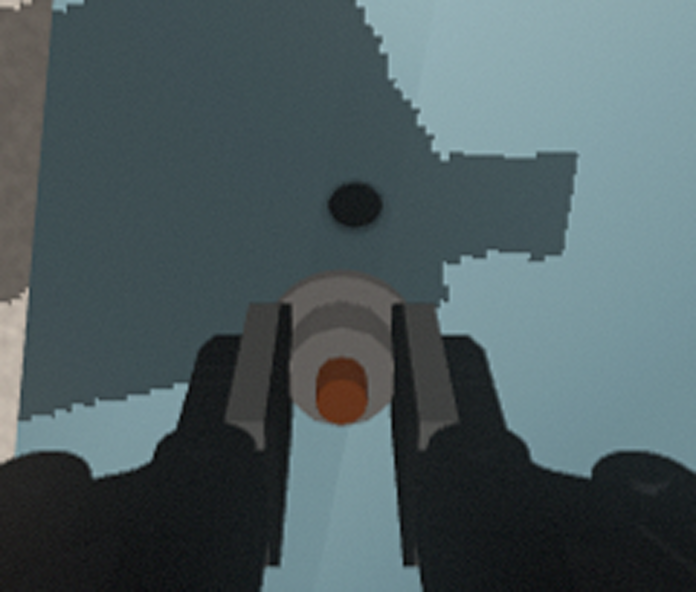

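The hole is clearly visible at (262,210), with the held rivet's pin at (257.5,276.5).

Run:
```python
from h import *
s=ctrl.get_state();im,p=load('w6');g=cv2.cvtColor(im,cv2.COLOR_BGR2GRAY)[195:228,245:282]
k=(g<45).astype(np.uint8);cs,_=cv2.findContours(k,cv2.RETR_EXTERNAL,cv2.CHAIN_APPROX_NONE)
c=max(cs,key=cv2.contourArea);e=cv2.fitEllipse(c);H=(e[0][0]+245,e[0][1]+195);print(H,e[1],g.min(),np.median(g))
P=(257.5,276.5);M=rot(s)
X=ray(p,P,s['eef_pos'][2]+.0155)
for h in (.082,.085,.088):
    Y=ray(p,H,h);print(h,Y.round(4),'need tool',(M.T@(Y-X)*1000).round(2))
    for sg in (-1,1): pass
    l=ray(p,(H[0]-e[1][1]/2,H[1]),h);r=ray(p,(H[0]+e[1][1]/2,H[1]),h);print('dia',np.linalg.norm(l-r))
```

```text
(262.0180187225342, 210.2930145263672) (14.749061584472656, 17.53610610961914) 18 73.0
0.082 [0.5225 0.2202 0.082 ] need tool [85.41 -0.76  3.07]
dia 0.011929983930446038
0.085 [0.5224 0.2213 0.085 ] need tool [82.41  0.35  3.02]
dia 0.011761891839422226
0.088 [0.5223 0.2224 0.088 ] need tool [79.4   1.45  2.98]
dia 0.01159379974839841
```

>>> play_rows:
  steps:
    - [10,0.3,3,0,0,0,255]
    - [20,0.3,3,0,0,0,255]
    - [30,0.3,3,0,0,0,255]
    - [30,0.3,3,0,0,0,255]
    - [30,0.3,3,0,0,0,255]

```text
time: 6.25
eef_pos: [0.5226, 0.2217, 0.1216]
ee_rot: [0.707, -0.028, 0.706, 0.028]
force: [0.1, -0.7, -0.2]
finger_gap: 0.192
```

Run:
```python
from h import *
s=ctrl.get_state();print(s['time'],s['eef_pos'],rot(s)[:,0],s['finger_gap'],s['force'])
im,p=grab('wrist','w7');cv2.imwrite('pics/w7z.png',cv2.resize(im[140:344,140:380],None,fx=2.9,fy=2.9,interpolation=cv2.INTER_CUBIC))
pin_in_tool(im,p,s)
im,p=grab('scene','s7')
```

```text
6.25 [0.52264194 0.22165865 0.12160723] [ 2.03407470e-04 -3.73596611e-04 -9.99999910e-01] 0.1921579367993291 [ 0.13114426 -0.73505032 -0.20491657]
pin px (257.5, 276.5) 18 23 tool [-15.5    0.88  -0.22] world [0.5224 0.2225 0.1371]
```

View pics/w7z.png

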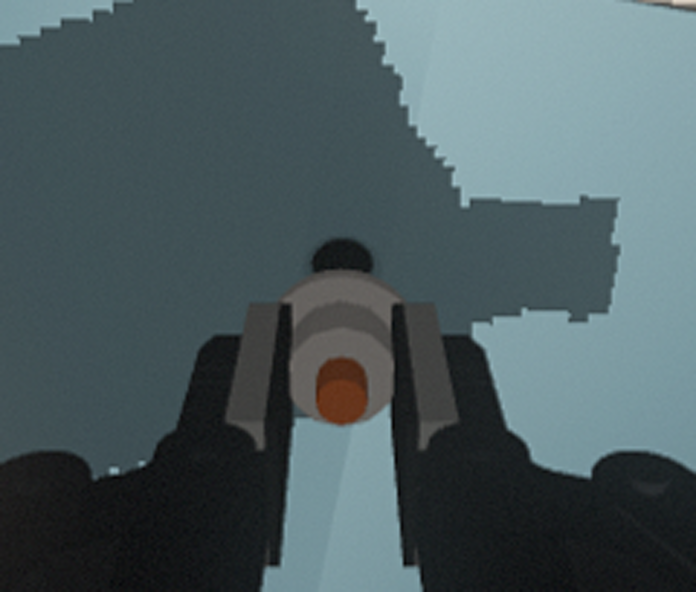

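The hole's visible upper part is at (258,~231). It is laterally in line with the pin at x = 258.

Run:
```python
from h import *
s=ctrl.get_state();im,p=load('w7');M=rot(s);X=ray(p,(257.5,276.5),s['eef_pos'][2]+.0155)
g=cv2.cvtColor(im,cv2.COLOR_BGR2GRAY);print(g[215:236,257],g[226,240:278])
for h in (.082,.085,.088):
    # predicted hole top-edge row if rivet exactly aligned: dark radius as measured (5.9 mm)
    for r in (.0059,.0065):
        C=X.copy();C[2]=h;t=C+M[:,1]*r;print(h,r,'pred top px',proj(p,t),'centre',proj(p,C))
```

```text
[74 76 73 73 75 73 67 43 24 23 25 24 25 25 25 23 20 41 71 78 87] [78 78 75 76 76 73 73 67 61 37 24 23 23 25 23 22 21 24 22 23 27 26 23 24
 23 23 35 53 68 72 75 76 76 77 77 77 77 79]
0.082 0.0059 pred top px [257.45378101 216.76337463] centre [257.44200396 226.03698686]
0.082 0.0065 pred top px [257.45499093 215.81064716] centre [257.44200396 226.03698686]
0.085 0.0059 pred top px [257.45628358 218.65249489] centre [257.44431082 228.04421356]
0.085 0.0065 pred top px [257.45751379 217.68748923] centre [257.44431082 228.04421356]
0.088 0.0059 pred top px [257.4588612  220.59826991] centre [257.44668621 230.11106724]
0.088 0.0065 pred top px [257.46011238 219.62067258] centre [257.44668621 230.11106724]
```

>>> play_rows:
  steps:
    - [4,-1.2,0,0,0,0,255]
    - [8,-1.2,0,0,0,0,255]
    - [14,-1.2,0,0,0,0,255]
    - [18,-1.2,0,0,0,0,255]
    - [21,-1.2,0,0,0,0,255]
    - [24,-1.2,0,0,0,0,255]
    - [24,-1.2,0,0,0,0,255]

```text
time: 7.05
eef_pos: [0.5229, 0.2206, 0.0977]
ee_rot: [0.707, -0.028, 0.706, 0.028]
force: [-0.3, -0.1, -0.4]
finger_gap: 0.19
```

Run:
```python
from h import *
s=ctrl.get_state();print(s['time'],s['eef_pos'],rot(s)[:,0],s['finger_gap'],s['force'],s['wrist_torque'])
im,p=grab('wrist','w8');cv2.imwrite('pics/w8z.png',cv2.resize(im[140:344,140:380],None,fx=2.9,fy=2.9,interpolation=cv2.INTER_CUBIC))
pin_in_tool(im,p,s)
```

```text
7.05 [0.52293494 0.22057917 0.09774661] [ 7.11748442e-04 -1.91179633e-04 -9.99999728e-01] 0.19035628286942938 [-0.25087254 -0.09852545 -0.43000675] [ 0.03448985 -0.00887933 -0.01959272]
pin px (257.5, 276.5) 18 23 tool [-15.5    0.9   -0.19] world [0.5227 0.2215 0.1132]
```

View pics/w8z.png

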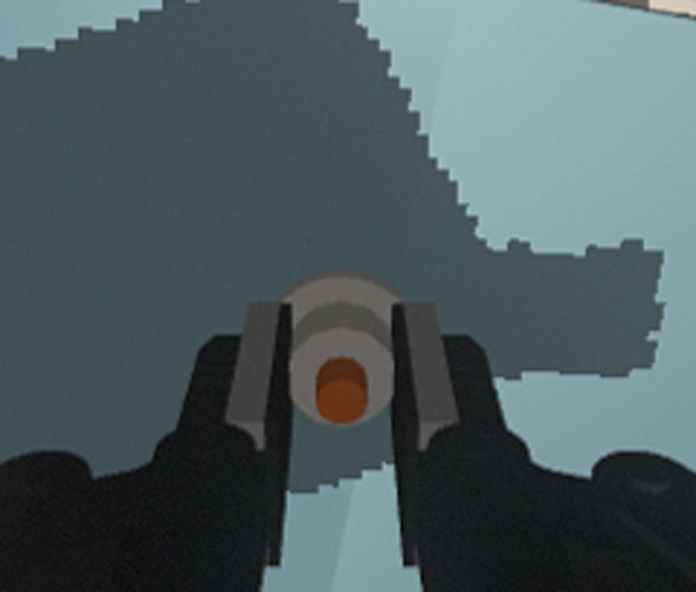

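There is no contact force yet and the shank tip is below the cover's top face, so it is in the hole. I'll descend slowly, watching the force.

>>> play_rows:
  steps:
    - [1.5,0,0,0,0,0,255]
    - [3,0,0,0,0,0,255]
    - [4.5,0,0,0,0,0,255]
    - [4.5,0,0,0,0,0,255]

```text
time: 7.5
eef_pos: [0.5231, 0.2206, 0.0936]
ee_rot: [0.707, -0.028, 0.706, 0.028]
force: [0.7, -0.4, -0.1]
finger_gap: 0.192
```

>>> play_rows:
  steps:
    - [0.5,0,0,0,0,0,255]
    - [1,0,0,0,0,0,255]

```text
time: 7.7
eef_pos: [0.5233, 0.2207, 0.0928]
ee_rot: [0.707, -0.028, 0.706, 0.028]
force: [-1.1, -0.6, -0.5]
finger_gap: 0.189
```

>>> play_rows:
  steps:
    - [0.5,0,0,0,0,0,255]
    - [1,0,0,0,0,0,255]

```text
time: 7.9
eef_pos: [0.5233, 0.2207, 0.0918]
ee_rot: [0.707, -0.028, 0.706, 0.028]
force: [-0.3, 0.4, -1.4]
finger_gap: 0.194
```

>>> play_rows:
  steps:
    - [0.5,0,0,0,0,0,255]
    - [1,0,0,0,0,0,255]

```text
time: 8.1
eef_pos: [0.5233, 0.2207, 0.0907]
ee_rot: [0.707, -0.028, 0.706, 0.028]
force: [0.5, 0.4, -1.4]
finger_gap: 0.188
```

>>> play_rows:
  steps:
    - [0.5,0,0,0,0,0,255]
    - [0.8,0,0,0,0,0,255]

```text
time: 8.3
eef_pos: [0.5233, 0.2207, 0.0899]
ee_rot: [0.707, -0.028, 0.706, 0.028]
force: [-0.4, 0.5, -0.1]
finger_gap: 0.191
```

Run:
```python
from h import *
s=ctrl.get_state();print(s['time'],s['eef_pos'],rot(s)[:,0],s['finger_gap'],s['force'],s['wrist_torque'])
im,p=grab('wrist','w9');cv2.imwrite('pics/w9z.png',cv2.resize(im[140:344,140:380],None,fx=2.9,fy=2.9,interpolation=cv2.INTER_CUBIC))
pin_in_tool(im,p,s)
```

```text
8.3 [0.52326796 0.2207108  0.08993799] [ 1.53156160e-03  1.45323065e-04 -9.99998817e-01] 0.19141795578738952 [-0.36949449  0.47649653 -0.10461258] [ 0.05018518  0.01650631 -0.02344713]
pin px (257.5, 276.5) 18 23 tool [-15.5    0.9   -0.21] world [0.523  0.2216 0.1054]
```

View pics/w9z.png

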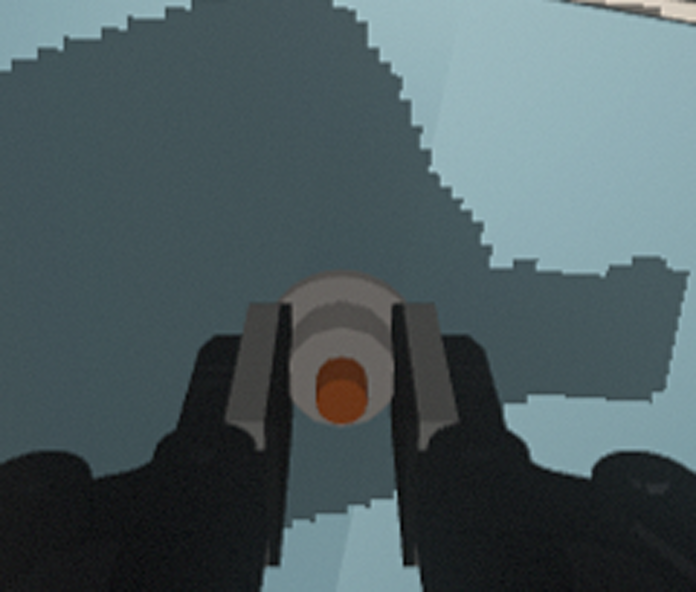

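>>> play_rows:
  steps:
    - [0.4,0,0,0,0,0,255]
    - [0.8,0,0,0,0,0,255]

```text
time: 8.55
eef_pos: [0.5233, 0.2207, 0.0892]
ee_rot: [0.707, -0.028, 0.706, 0.028]
force: [-0.0, 0.1, -0.4]
finger_gap: 0.19
```

>>> play_rows:
  steps:
    - [0.4,0,0,0,0,0,255]
    - [0.8,0,0,0,0,0,255]

```text
time: 8.75
eef_pos: [0.5233, 0.2207, 0.0887]
ee_rot: [0.707, -0.028, 0.706, 0.028]
force: [-1.3, -0.5, 3.4]
finger_gap: 0.194
```

>>> play_rows:
  steps:
    - [0.4,0,0,0,0,0,255]
    - [0.8,0,0,0,0,0,255]

```text
time: 8.95
eef_pos: [0.5233, 0.2207, 0.0878]
ee_rot: [0.707, -0.028, 0.706, 0.028]
force: [-1.3, -0.9, 3.4]
finger_gap: 0.19
```

A steady 3.4 N shows the flange now bears on the cover. The rivet origin is at about z 0.084, as expected. I'll release it.

>>> play_rows:
  steps:
    - [0,0,0,0,0,0,190]
    - [0,0,0,0,0,0,150]
    - [0,0,0,0,0,0,120]
    - [0,0,0,0,0,0,120]
    - [0,0,0,0,0,0,120]

```text
time: 9.45
eef_pos: [0.5233, 0.2207, 0.0875]
ee_rot: [0.707, -0.028, 0.706, 0.028]
force: [-0.8, 0.6, -0.2]
finger_gap: 0.53
```

Run:
```python
from h import *
s=ctrl.get_state();print(s['time'],s['eef_pos'],rot(s)[:,0],s['finger_gap'],s['force'],s['wrist_torque'])
im,p=grab('wrist','w10');cv2.imwrite('pics/w10z.png',cv2.resize(im[140:344,140:380],None,fx=2.9,fy=2.9,interpolation=cv2.INTER_CUBIC))
pin_in_tool(im,p,s)
```

```text
9.45 [0.52326866 0.22069108 0.08745783] [ 1.41991694e-03  1.15502172e-04 -9.99998985e-01] 0.5299146955171622 [-0.80939073  0.59686043 -0.1766853 ] [-0.0766178   0.04390158  0.02563511]
pin px (257.5, 277.5) 18 23 tool [-15.5   0.4  -0.2] world [0.523  0.2211 0.103 ]
```

View pics/w10z.png

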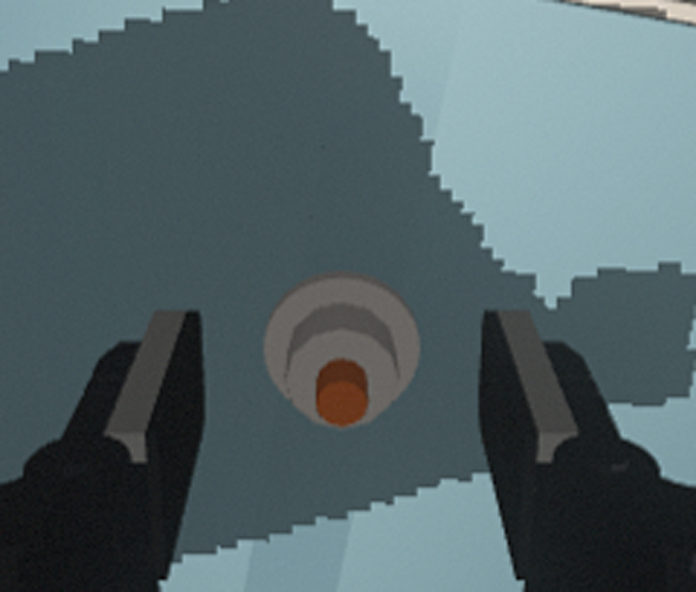

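The rivet is released and upright. The pin is at (257.5,277.5) and still raised. I'll lift and look again.

>>> play_rows:
  steps:
    - [-8,0,0,0,0,0,120]
    - [-25,0,0,0,0,0,120]
    - [-45,0,0,0,0,0,120]
    - [-60,0,0,0,0,0,120]
    - [-60,0,0,0,0,0,255]
    - [-60,0,0,0,0,0,255]
    - [-60,0,0,0,0,0,255]
    - [-60,0,0,0,0,0,255]

```text
time: 10.3
eef_pos: [0.5225, 0.2204, 0.1466]
ee_rot: [0.706, -0.028, 0.707, 0.028]
force: [0.2, 0.5, 0.0]
finger_gap: 0.004
```

>>> play_rows:
  steps:
    - [0,0,0,0,0,0,255]
    - [0,0,0,0,0,0,255]
    - [0,0,0,0,0,0,255]

```text
time: 10.6
eef_pos: [0.5231, 0.2206, 0.1473]
ee_rot: [0.707, -0.028, 0.706, 0.028]
force: [0.2, -0.2, -0.1]
finger_gap: -0.003
```

Run:
```python
from h import *
s=ctrl.get_state();print(s['time'],s['eef_pos'],rot(s)[:,0],s['finger_gap'],s['force'],s['wrist_torque'])
im,p=grab('wrist','w11');cv2.imwrite('pics/w11z.png',cv2.resize(im[140:384,110:400],None,fx=2.4,fy=2.4,interpolation=cv2.INTER_CUBIC))
hsv=cv2.cvtColor(im,cv2.COLOR_BGR2HSV);m=cv2.inRange(hsv,(3,110,50),(20,255,255));m[:,:225]=0;m[:,290:]=0
cs,_=cv2.findContours(m,cv2.RETR_EXTERNAL,cv2.CHAIN_APPROX_NONE);x,y,w,h=cv2.boundingRect(max(cs,key=cv2.contourArea))
P=(x+(w-1)/2,y+h-1-(w-1)/2);print(P,w,h)
for z in (.102,.1035,.105): X=ray(p,P,z);print(z,X,(rot(s).T@(X-s['eef_pos'])*1000).round(2))
```

```text
10.6 [0.52308074 0.22062368 0.14730671] [ 1.11928874e-03 -4.24930447e-05 -9.99999373e-01] -0.003325189014677929 [ 0.21075443 -0.23088276 -0.10051454] [-0.02902519 -0.00636936  0.01356284]
(257.5, 224.5) 12 15
0.102 [0.5229439  0.22067419 0.102     ] [45.31  0.07 -0.18]
0.1035 [0.52289157 0.22129849 0.1035    ] [43.81  0.69 -0.18]
0.105 [0.52283925 0.22192278 0.105     ] [42.31  1.32 -0.19]
```

View pics/w11z.png

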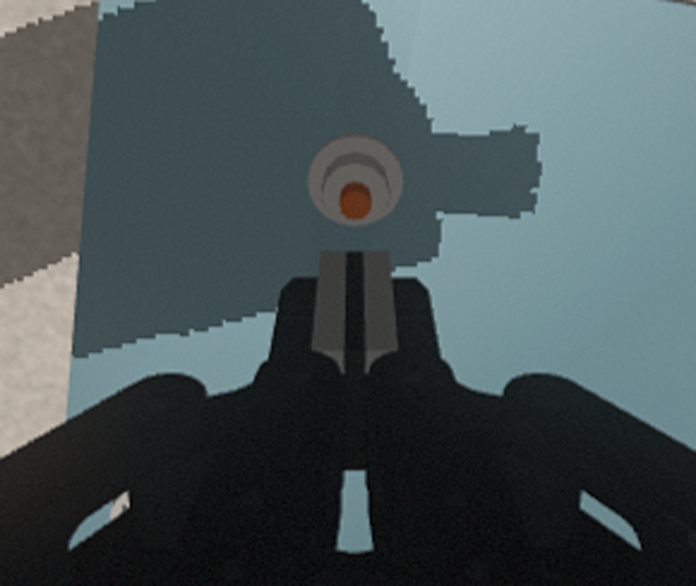

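The seated rivet's flange is at about (258,215) and the pin at (257.5,224.5). The shut fingers are ready just above it. I'll press by feel.

>>> play_rows:
  steps:
    - [10,0.6,-0.2,0,0,0,255]
    - [25,0.6,-0.2,0,0,0,255]
    - [35,0.6,-0.2,0,0,0,255]
    - [40,0.6,-0.2,0,0,0,255]
    - [40,0.6,-0.2,0,0,0,255]

```text
time: 11.15
eef_pos: [0.5222, 0.221, 0.1065]
ee_rot: [0.706, -0.028, 0.707, 0.028]
force: [-0.1, -0.8, -0.4]
finger_gap: 0.0
```

>>> play_rows:
  steps:
    - [0.5,0,0,0,0,0,255]
    - [1,0,0,0,0,0,255]
    - [1.5,0,0,0,0,0,255]
    - [2,0,0,0,0,0,255]

```text
time: 11.55
eef_pos: [0.5233, 0.2214, 0.106]
ee_rot: [0.707, -0.028, 0.706, 0.028]
force: [0.1, -0.2, -0.2]
finger_gap: -0.001
```

>>> play_rows:
  steps:
    - [0.5,0,0,0,0,0,255]
    - [1,0,0,0,0,0,255]
    - [1.5,0,0,0,0,0,255]

```text
time: 11.85
eef_pos: [0.523, 0.2213, 0.1041]
ee_rot: [0.707, -0.028, 0.706, 0.028]
force: [-0.1, 0.1, -0.6]
finger_gap: -0.001
```

>>> play_rows:
  steps:
    - [0.5,0,0,0,0,0,255]
    - [1,0,0,0,0,0,255]

```text
time: 12.05
eef_pos: [0.523, 0.2213, 0.1032]
ee_rot: [0.707, -0.028, 0.706, 0.028]
force: [-1.6, 0.3, 2.1]
finger_gap: 0.003
```

>>> play_rows:
  steps:
    - [0.5,0,0,0,0,0,255]
    - [1,0,0,0,0,0,255]

```text
time: 12.25
eef_pos: [0.5231, 0.2213, 0.1024]
ee_rot: [0.707, -0.028, 0.706, 0.028]
force: [-1.0, -0.4, 3.9]
finger_gap: -0.001
```

>>> play_rows:
  steps:
    - [0.5,0,0,0,0,0,255]
    - [1,0,0,0,0,0,255]

```text
time: 12.45
eef_pos: [0.523, 0.2213, 0.1012]
ee_rot: [0.707, -0.028, 0.706, 0.028]
force: [-1.3, -0.4, 3.0]
finger_gap: 0.001
```

>>> play_rows:
  steps:
    - [0.5,0,0,0,0,0,255]
    - [1,0,0,0,0,0,255]

```text
time: 12.65
eef_pos: [0.523, 0.2213, 0.1001]
ee_rot: [0.707, -0.028, 0.706, 0.028]
force: [-0.1, -0.2, 3.0]
finger_gap: -0.002
```

>>> play_rows:
  steps:
    - [0.5,0,0,0,0,0,255]
    - [1,0,0,0,0,0,255]

```text
time: 12.85
eef_pos: [0.523, 0.2213, 0.099]
ee_rot: [0.707, -0.028, 0.706, 0.028]
force: [-0.1, 0.1, 2.9]
finger_gap: -0.002
```

>>> play_rows:
  steps:
    - [0.5,0,0,0,0,0,255]
    - [1,0,0,0,0,0,255]

```text
time: 13.05
eef_pos: [0.523, 0.2213, 0.098]
ee_rot: [0.707, -0.028, 0.706, 0.028]
force: [-0.9, -0.9, 2.8]
finger_gap: -0.001
```

>>> play_rows:
  steps:
    - [0.5,0,0,0,0,0,255]
    - [1,0,0,0,0,0,255]

```text
time: 13.25
eef_pos: [0.523, 0.2213, 0.0971]
ee_rot: [0.707, -0.028, 0.706, 0.028]
force: [-1.0, -1.0, 3.2]
finger_gap: 0.004
```

>>> play_rows:
  steps:
    - [0.5,0,0,0,0,0,255]
    - [1,0,0,0,0,0,255]

```text
time: 13.45
eef_pos: [0.523, 0.2213, 0.096]
ee_rot: [0.707, -0.028, 0.706, 0.028]
force: [-0.7, -1.1, 3.4]
finger_gap: -0.001
```

>>> play_rows:
  steps:
    - [0.5,0,0,0,0,0,255]
    - [1,0,0,0,0,0,255]

```text
time: 13.65
eef_pos: [0.5231, 0.2213, 0.0952]
ee_rot: [0.707, -0.028, 0.706, 0.028]
force: [-2.0, -1.0, 6.3]
finger_gap: 0.001
```

>>> play_rows:
  steps:
    - [0.3,0,0,0,0,0,255]
    - [0.5,0,0,0,0,0,255]

```text
time: 13.85
eef_pos: [0.5231, 0.2213, 0.0951]
ee_rot: [0.707, -0.028, 0.706, 0.028]
force: [-1.5, -0.5, 6.8]
finger_gap: 0.002
```

>>> play_rows:
  steps:
    - [0.3,0,0,0,0,0,255]
    - [0.5,0,0,0,0,0,255]

```text
time: 14.05
eef_pos: [0.5231, 0.2214, 0.095]
ee_rot: [0.707, -0.028, 0.706, 0.028]
force: [-2.0, -1.4, 9.6]
finger_gap: 0.001
```

Run:
```python
from h import *
s=ctrl.get_state();print(s['time'],s['eef_pos'],s['force'])
im,p=grab('wrist','w12');cv2.imwrite('pics/w12z.png',cv2.resize(im[140:384,110:400],None,fx=2.4,fy=2.4,interpolation=cv2.INTER_CUBIC))
```

```text
14.05 [0.52313089 0.22137179 0.09495166] [-2.00284174 -1.36247264  9.59485602]
```

View pics/w12z.png

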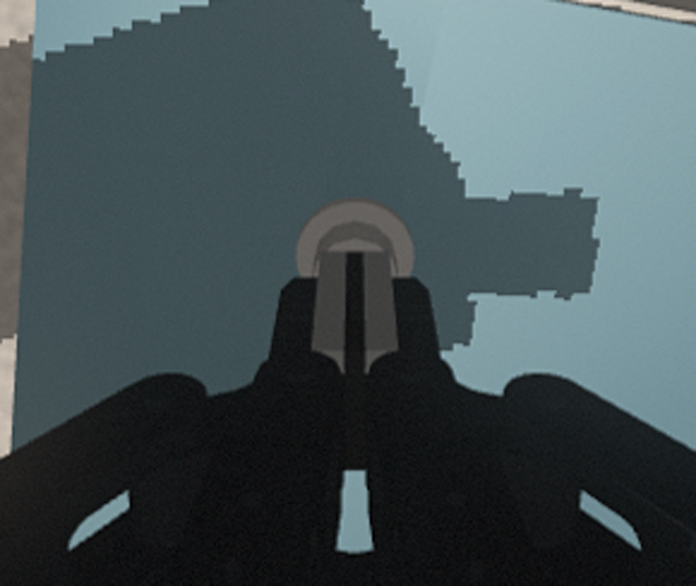

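The finger tips are still about 6 mm above the rivet's face. The flange is 49 px wide, which puts its top about 16 mm below the TCP. So the cover has sunk to its frame and the pin is still raised, and I'll keep pressing gently.

>>> play_rows:
  steps:
    - [0.3,0,0,0,0,0,255]
    - [0.5,0,0,0,0,0,255]

```text
time: 14.3
eef_pos: [0.5232, 0.2214, 0.0948]
ee_rot: [0.707, -0.028, 0.706, 0.028]
force: [-3.0, -0.3, 11.6]
finger_gap: 0.003
```

>>> play_rows:
  steps:
    - [0.3,0,0,0,0,0,255]
    - [0.5,0,0,0,0,0,255]

```text
time: 14.5
eef_pos: [0.5232, 0.2214, 0.0944]
ee_rot: [0.707, -0.028, 0.706, 0.028]
force: [-3.1, -0.7, 10.5]
finger_gap: -0.001
```

>>> play_rows:
  steps:
    - [0.3,0,0,0,0,0,255]
    - [0.5,0,0,0,0,0,255]

```text
time: 14.7
eef_pos: [0.5232, 0.2214, 0.0939]
ee_rot: [0.707, -0.028, 0.706, 0.028]
force: [-2.5, -1.0, 11.0]
finger_gap: 0.001
```

>>> play_rows:
  steps:
    - [0.3,0,0,0,0,0,255]
    - [0.5,0,0,0,0,0,255]

```text
time: 14.9
eef_pos: [0.5232, 0.2214, 0.0934]
ee_rot: [0.707, -0.028, 0.706, 0.028]
force: [-2.3, -0.2, 11.5]
finger_gap: -0.003
```

The pin is now sliding at about 11 N. Flush should come near TCP z 0.088.

>>> play_rows:
  steps:
    - [0.4,0,0,0,0,0,255]
    - [0.8,0,0,0,0,0,255]
    - [1.2,0,0,0,0,0,255]

```text
time: 15.2
eef_pos: [0.5232, 0.2214, 0.0922]
ee_rot: [0.707, -0.028, 0.706, 0.028]
force: [-3.4, -0.8, 10.7]
finger_gap: -0.003
```

>>> play_rows:
  steps:
    - [0.4,0,0,0,0,0,255]
    - [0.8,0,0,0,0,0,255]
    - [1.2,0,0,0,0,0,255]

```text
time: 15.5
eef_pos: [0.5232, 0.2214, 0.091]
ee_rot: [0.707, -0.028, 0.706, 0.028]
force: [-3.6, -1.1, 12.0]
finger_gap: -0.005
```

>>> play_rows:
  steps:
    - [0.4,0,0,0,0,0,255]
    - [0.8,0,0,0,0,0,255]

```text
time: 15.7
eef_pos: [0.5232, 0.2214, 0.0902]
ee_rot: [0.707, -0.028, 0.706, 0.028]
force: [-3.1, -1.6, 10.3]
finger_gap: -0.003
```

>>> play_rows:
  steps:
    - [0.4,0,0,0,0,0,255]
    - [0.8,0,0,0,0,0,255]

```text
time: 15.9
eef_pos: [0.5232, 0.2214, 0.0894]
ee_rot: [0.707, -0.028, 0.706, 0.028]
force: [-2.8, -1.9, 10.8]
finger_gap: -0.002
```

>>> play_rows:
  steps:
    - [0.3,0,0,0,0,0,255]
    - [0.5,0,0,0,0,0,255]

```text
time: 16.1
eef_pos: [0.5232, 0.2214, 0.0889]
ee_rot: [0.707, -0.028, 0.706, 0.028]
force: [-3.7, -0.9, 10.3]
finger_gap: -0.003
```

>>> play_rows:
  steps:
    - [0.3,0,0,0,0,0,255]
    - [0.5,0,0,0,0,0,255]

```text
time: 16.3
eef_pos: [0.5231, 0.2214, 0.0884]
ee_rot: [0.707, -0.028, 0.706, 0.028]
force: [-2.5, -1.4, 9.9]
finger_gap: 0.0
```

>>> play_rows:
  steps:
    - [0.3,0,0,0,0,0,255]
    - [0.5,0,0,0,0,0,255]

```text
time: 16.5
eef_pos: [0.5232, 0.2213, 0.0879]
ee_rot: [0.707, -0.028, 0.706, 0.028]
force: [-2.9, -1.1, 12.3]
finger_gap: 0.001
```

>>> play_rows:
  steps:
    - [0.4,0,0,0,0,0,255]
    - [0.4,0,0,0,0,0,255]

```text
time: 16.7
eef_pos: [0.5232, 0.2214, 0.0879]
ee_rot: [0.708, -0.028, 0.706, 0.028]
force: [-3.8, -1.0, 12.9]
finger_gap: -0.003
```

>>> play_rows:
  steps:
    - [0.4,0,0,0,0,0,255]
    - [0.4,0,0,0,0,0,255]

```text
time: 16.9
eef_pos: [0.5232, 0.2214, 0.0877]
ee_rot: [0.708, -0.028, 0.706, 0.028]
force: [-5.1, -2.5, 15.4]
finger_gap: -0.002
```

At TCP z 0.0877 the force rises to 15.4 N with the tool stalled, about 7 mm after sliding began. The pin is at its stop, so I'll back off and look.

>>> play_rows:
  steps:
    - [-1,0,0,0,0,0,255]
    - [-3,0,0,0,0,0,255]
    - [-10,0,0,0,0,0,255]
    - [-30,0,0,0,0,0,255]
    - [-60,0,0,0,0,0,255]
    - [-60,0,0,0,0,0,255]
    - [-60,0,0,0,0,0,255]

```text
time: 17.6
eef_pos: [0.5235, 0.2215, 0.1463]
ee_rot: [0.708, -0.028, 0.705, 0.028]
force: [1.0, 0.0, 0.4]
finger_gap: -0.003
```

Run:
```python
from h import *
s=ctrl.get_state();print(s['time'],s['eef_pos'],s['force'])
im,p=grab('wrist','w13');cv2.imwrite('pics/w13z.png',cv2.resize(im[140:300,170:370],None,fx=3.5,fy=3.5,interpolation=cv2.INTER_CUBIC))
hsv=cv2.cvtColor(im,cv2.COLOR_BGR2HSV);m=cv2.inRange(hsv,(3,110,50),(20,255,255));m[:,:225]=0;m[:,290:]=0
cs,_=cv2.findContours(m,cv2.RETR_EXTERNAL,cv2.CHAIN_APPROX_NONE);print([cv2.boundingRect(c) for c in cs])
a,b=load('top0');t,p=grab('top','t13');cv2.imwrite('pics/t13z.png',cv2.resize(t[90:310,90:420],None,fx=2.4,fy=2.4,interpolation=cv2.INTER_CUBIC))
```

```text
17.6 [0.52354332 0.22152217 0.14630974] [1.02988824 0.03510293 0.38512522]
[(251, 214, 11, 10)]
```

View pics/w13z.png

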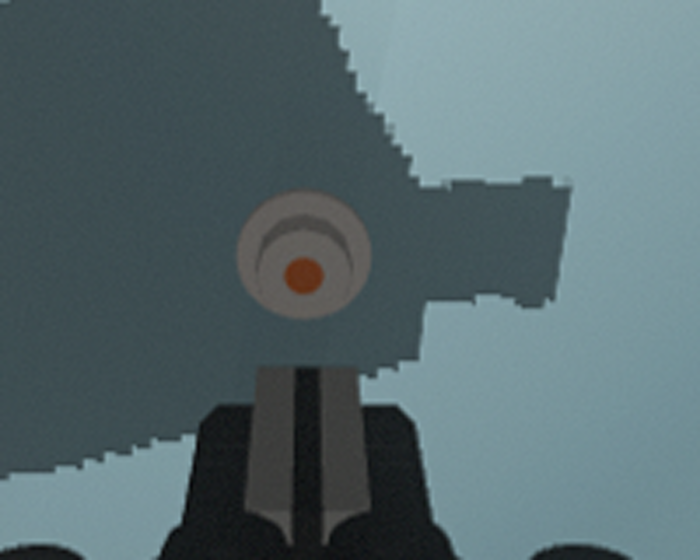

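View pics/t13z.png

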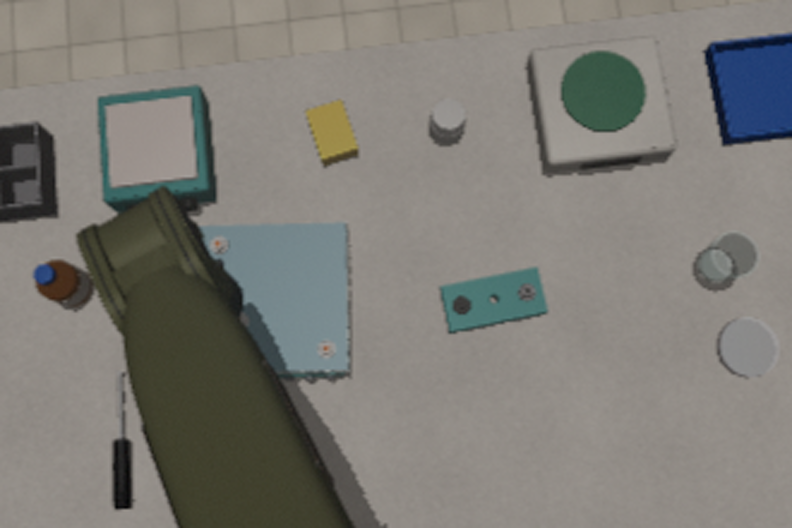

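The wrist view shows the pin as a plain circle (11 x 10 px at (256,218)), with no side wall showing. It is flush, the rivet is upright and its flange is on the cover. In the top view everything else is where it was, so I'm handing the job in.

Run:
```python
from workcell import ctrl
print(ctrl.close_job())
```

```text
the job is handed in; nothing more can be done
None
```

The white rivet is in the cover's open hole with its pin pressed flush, and I handed the job in at about 18 s of the 51 s allowed. `close_job` gives no verdict, so this rests on my own checks.

- **Seating:** I took the rivet from the middle seat and lowered it until its flange bore on the cover at about 3.4 N. I then let go, and the picture showed it upright with the pin still raised.
- **Pressing:** I pressed with the shut fingertips. The cover sank about 8 mm more, the pin slid about 7 mm at roughly 11 N, and I stopped when the force rose at its stop. The highest reading was 15.4 N, against the 25 N limit.
- **Last checks:** The wrist view showed the pin as a flat circle with no side wall, and the flange on the cover. The top view showed nothing else visibly moved; the arm hid part of the cover there. The tool was clear, about 50 mm above the rivet.
- **Disagreements:** The foam gave way at about 3 N by the wrist sensor, not the stated 6 N. Different views put the hole's y position up to about 1 mm apart, which the chamfer absorbed.

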